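# Slide the saucer home between the jars

### The job

Put the saucer away: with your fingertips push it flat along the worktop, through the gap between the two squat jars, and on until it rests against the back rail of the white organiser, then move clear. Do not pick the saucer up or tip it, do not ram the glass jars, and leave everything else where it stands.

Things in the scene. Friction and masses are not known exactly. Their poses are not given: they have to be found in the camera images.
- saucer: Loose flat round ceramic saucer with upright rim: 100 mm diameter, 18 mm high, about 0.3 kg, too wide to grasp. The shallow well in its top is only seen: it pushes and presses like a solid disc. It lies on the worktop, 140 to 220 mm in front of the gap. Origin: centre of its underside, at worktop level; z up, yaw arbitrary.
- organiser: White plastic U-shaped holder fixed to the worktop, the two squat jars at its open mouth; no floor plate. Origin: on the worktop midway between the jar axes (middle of the gap). x points level through the gap to the back rail (roughly world +y, up to 16 degrees off), z up. Gap 108 mm: y -54 to +54 at x = 0. Side walls 10 thick, 26 high, x 19 to 144, inner faces at y -83 and +83.
- rail (a point): Middle of the inner face of the organiser's back rail, at worktop level, at x = 135 mm, y = 0 in the organiser's frame, axes as the organiser's. The rail is 10 mm thick and 26 mm high. A saucer touching it has its centre 50 mm in front of it (x = 85 mm in the organiser's frame).
- left_jar: Squat glass jar with steel lid, fixed in the organiser: 62 mm diameter up to 38 mm high, lid 56 mm diameter, 50 mm high in all. Origin: centre of its underside, at y = +85 mm in the organiser's frame.
- right_jar: The same kind of squat jar, fixed, at y = -85 mm in the organiser's frame.
- spoon: Steel table spoon lying flat, 170 long (mm); origin at the underside; a loose bystander to be left alone
- silicone_lid: Flat round silicone lid, 96 diameter, 6 thick with a small knob 20 high (mm); origin at the underside; a loose bystander to be left alone
- mug: Ceramic mug, 80 diameter, 85 high, handle at its +y (mm); origin at the underside; a loose bystander to be left alone
- pepper_mill: Turned wooden pepper mill, 50 diameter, 115 high (mm); origin at the underside; a loose bystander to be left alone
- tall_jar: Tall glass jar with steel cap, 80 diameter, 140 high, standing alone (mm); origin at the underside; a loose bystander to be left alone
- tin: Closed metal tin, 70 diameter, 50 high (mm); origin at the underside; a loose bystander to be left alone
There are look-alikes about, which are no part of the job. Of the things like the saucer, leave any that is brown; of the rest the smaller one is meant.

How it is judged:
By the outcome, as a careful person would: the job done as asked, in the order asked, and still so for the second after the job is handed in, with the robot touching nothing.
It also fails if it takes over 58 s, if anything falls off the work surface, if the arm or the gripper's body presses on something with over 40 N, if the wrist force passes 120 N, or if a joint passes its speed limit or range.

### The arm

A 6-joint arm with a two-finger parallel gripper is mounted at the origin on the work surface. World frame = base frame: x ahead of the robot, y to its left, z up, the work surface at z = 0. Lengths are in mm, angles in rad, forces in N, time in s.
With the tool pointing down it reaches from about 325 to 1000 mm from the base axis. Payload 5.1 kg.
Tool frame: the origin (TCP) lies on the centre line of the jaws, within the pads' length; the fingertips stand 19 mm ahead of it and the grasp point (between the pads) is the TCP; z points along the fingers, y is the direction in which the jaws open and shut (so a half turn about z gives the same grasp; the last joint's range is limited). The gripper opens to 85 mm and grips with 20 to 120 N. Pads are 22 mm wide; open, the fingers measure 114 mm over their backs; the gripper's body (76 mm by 85 mm) begins 54 mm behind the grasp point. The pads swing forward as they close: fully open they stand 13 mm farther back than shut.
Start: joints at [1.163, 0.124, 1.65, -0, 1.367, -0.083], TCP at [207.448, 615.995, 250.322] pointing down, gripper open.
Joint ranges: [-2.61, 2.61], [-1.02, 2.33], [0.03, 2.71], [-1.35, 4.49], [0.32, 2.68], [-2.91, 2.91]. Speed limits (rad/s): [2.57, 2.57, 3.14, 3.14, 3.14, 3.14].

### API

Orientations are given as [roll, pitch, yaw] about the fixed x, y, z axes, in that order (R = Rz(yaw) Ry(pitch) Rx(roll)).
In Python, from cell import robot, jaws, ik, get_state, eyes gives the robot as it stands. Calls block until the motion is done:
- robot.goto(position, orientation): joint-space move of the TCP to a pose.
- robot.servo_line(position, feed=150, rotation=None, contact_N=None): straight line of the TCP; rotation=None keeps the orientation; feed is the mean speed in mm/s. With contact_N (N) it stops when the force on the tool has changed by that much, and returns True; else False.
- robot.movej(angles): joint-space move.
- jaws.open_jaws() and jaws.close_gripper(strength=None): open the fingers fully, or close them until they stop; strength is the grip in N (None keeps the last).
- robot.sleep(seconds).
- ik(position, orientation): joint angles nearest the present ones, or None.
- get_state(): the state.
- eyes.grab_frame(name): name is "scene" or "top" or "wrist"; returns (picture, depth): 480x640x3 uint8, red, green, blue; 480x640 float32, mm along the optical axis (not along the pixel's ray), 0 where there is no reading.
- eyes.calibration(name): a dict with "K" (3x3 intrinsics, pixels), "k1" (the pictures are not rectified: a ray, as slopes to the right and down, at radius r is drawn at 1 + k1 r^2 times it, then the intrinsics apply), "R" (3x3) and "t" (3): a world point X has camera coordinates R X + t. Camera axes: x right, y down, z forward; pixel columns grow to the right and rows downward; lengths in mm; the calibration is good to about 2 mm. A picture is of the moment at which its call begins: read the wrist's pose just before it. calibration takes no time and is no camera call; for the wrist camera it gives the pose at the moment of the call.
A pose or a line that the arm cannot do raises robot.PlanningError and nothing moves.
- robot.finish_job(): hands the job in, once; it reports no verdict.
The state is a dict: "clock": time; "joint_positions": joint angles; "joint_vel": joint speeds; "joint_torque": joint torques, N m; "position": TCP position; "ee_rot": TCP orientation; "contact_force": force on the tool from outside, world axes, zero at the start; "moment": the same for the moment, N m; "finger_gap": finger opening in mm.
Only numpy, scipy, OpenCV 4.12 (cv2) and the standard library are available. Lean on these libraries where they do the work, as an engineer would, in place of code of your own. Each camera call takes 0.05 s, during which the arm holds its last target.

## Working session

There is one attempt and no reset: what is moved stays moved. The work goes in short steps, each a Python script; the robot and the scene stay as the last script left them, time stands still between calls to the robot, and variables do not carry over. Pictures are saved under pics/ and viewed, and the job is handed in when it is done.

```bash
ls; mkdir -p pics
python3 - <<'E'
from cell import robot, jaws, ik, get_state, eyes
import cv2
print(get_state())
for n in ("scene","top","wrist"):
    p,d=eyes.grab_frame(n); cv2.imwrite(f"pics/a_{n}.png",p[:,:,::-1])
    c=eyes.calibration(n); print(n,c)
E
```

```text
pics
{'clock': 0.0, 'joint_positions': array([ 1.16337896e+00,  1.24498325e-01,  1.65171352e+00,  2.73359468e-05,
        1.36751016e+00, -8.25988186e-02]), 'joint_vel': array([-8.55570324e-04, -2.39470197e-03, -4.76223794e-04,  7.28428817e-05,
        6.06176988e-04, -5.04472615e-04]), 'joint_torque': array([-3.46325151e-04, -4.23591471e+01, -3.65457809e+01, -4.67654289e-06,
        6.47090827e-03,  6.49607856e-06]), 'position': array([207.22452201, 615.45993858, 249.03401389]), 'ee_rot': array([-3.13947276e+00, -2.02352304e-04,  2.81676834e+00]), 'contact_force': array([ 0.11525504, -0.72565477,  0.19336354]), 'moment': array([ 0.03703323, -0.02383467,  0.01430802]), 'finger_gap': 85.08413019837754}
scene {'K': array([[455.98605249,   0.        , 323.05245305],
       [  0.        , 455.98605249, 238.47051982],
       [  0.        ,   0.        ,   1.        ]]), 'k1': -0.026885073641281978, 'R': array([[-0.70146004,  0.71262272, -0.01107589],
       [ 0.59900921,  0.58106299, -0.55095714],
       [-0.38618878, -0.39310897, -0.83446004]]), 't': array([ 390.2883306 , -332.77978704, 1412.34630583])}
top {'K': array([[576.41967983,   0.        , 313.18641116],
       [  0.        , 576.41967983, 234.42852097],
       [  0.        ,   0.        ,   1.        ]]), 'k1': -0.16022156501696105, 'R': array([[-0.00639471, -0.99980488,  0.01868968],
       [-0.99517537,  0.00453301, -0.09800735],
       [ 0.09790351, -0.01922624, -0.99501018]]), 't': array([  -1.44134736,  560.85543981, 1407.67432635])}
wrist {'K': array([[388.05414707,   0.        , 328.21463124],
       [  0.        , 388.05414707, 235.26319959],
       [  0.        ,   0.        ,   1.        ]]), 'k1': -0.036462821142147175, 'R': array([[ 0.31884105,  0.94780707, -0.00146643],
       [ 0.91014044, -0.30573748,  0.27958714],
       [ 0.26454632, -0.09047851, -0.9601192 ]]), 't': array([-649.99182282,  -36.50549243,  379.14478166])}
```

View pics/a_scene.png

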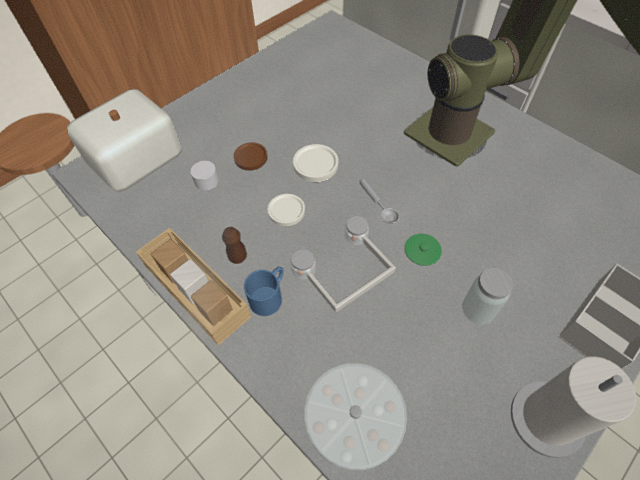

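View pics/a_top.png

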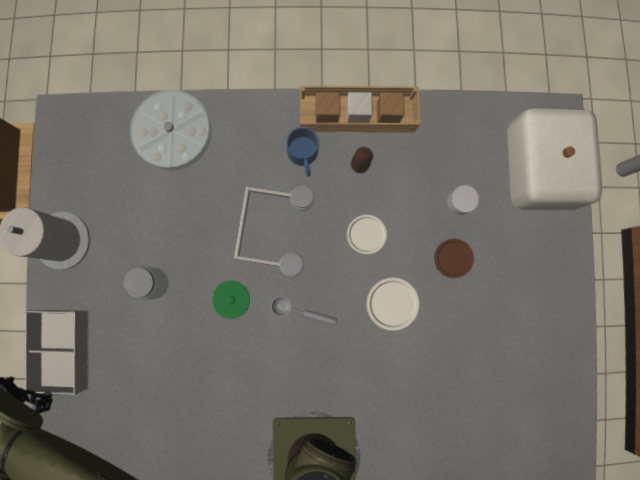

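View pics/a_wrist.png

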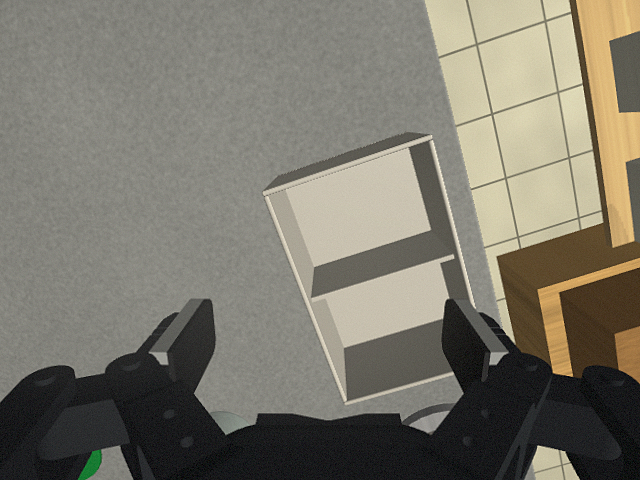

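Candidates in the top view are the small cream saucer (366,234), the larger cream plate (392,303) and the brown saucer (454,258). Brown is excluded, and the smaller of the other two is at (366,234). I'll measure them and check with a crop.

```bash
cat > h.py <<'E'
import numpy as np, cv2
from cell import robot, jaws, ik, get_state, eyes
def cast(px,c,z):
    px=np.asarray(px,float).reshape(-1,1,2)
    n=cv2.undistortPoints(px,c["K"],np.array([c["k1"],0,0,0.])).reshape(-1,2)
    d=np.c_[n,np.ones(len(n))]@c["R"]; o=-c["R"].T@c["t"]
    return o+d*((z-o[2])/d[:,2])[:,None]
def proj(X,c):
    r=cv2.Rodrigues(np.asarray(c["R"]))[0]
    return cv2.projectPoints(np.asarray(X,float).reshape(-1,1,3),r,c["t"],c["K"],np.array([c["k1"],0,0,0.]))[0].reshape(-1,2)
def cloud(dep,c):
    v,u=np.mgrid[0:480,0:640]; px=np.stack([u,v],-1).reshape(-1,1,2).astype(float)
    n=cv2.undistortPoints(px,c["K"],np.array([c["k1"],0,0,0.])).reshape(-1,2)
    P=np.c_[n,np.ones(len(n))]*dep.reshape(-1,1)
    return ((P-c["t"])@c["R"]).reshape(480,640,3)
def circ(P):
    A=np.c_[2*P[:,:2],np.ones(len(P))]; s=np.linalg.lstsq(A,(P[:,:2]**2).sum(1),rcond=None)[0]
    r=np.sqrt(s[2]+s[0]**2+s[1]**2); return s[:2],r,np.std(np.hypot(*(P[:,:2]-s[:2]).T)-r)
def cream(p):
    h=cv2.cvtColor(p,cv2.COLOR_RGB2HSV); return ((h[...,2]>185)&(h[...,1]<60)).astype(np.uint8)*255
E
python3 - <<'E'
from h import *
for n,pts in (("top",[(366,234),(392,303)]),("scene",[(287,209),(316,162)])):
    p,d=eyes.grab_frame(n); c=eyes.calibration(n)
    m=cream(p); 
    cs=cv2.findContours(m,cv2.RETR_EXTERNAL,cv2.CHAIN_APPROX_NONE)[0]
    for q in cs:
        a=cv2.contourArea(q)
        if a<300: continue
        for z in (18,):
            k=circ(cast(q,c,z)); print(n,q.mean((0,1)).round(),a,z,k)
    W=cloud(d,c); print("z worktop",np.median(W[200:230,420:440,2]) if n=="top" else "")
    if n=="top":
        for (u0,v0) in ((302,197),(290,264)):
            s=W[v0-22:v0+22,u0-22:u0+22]; s=s[abs(s[...,2]-50)<5]; print(len(s),(s[:,:2].max(0)+s[:,:2].min(0))/2,np.ptp(s[:,:2],axis=0),s.mean(0))
        s=W[180:275,225:320]; print("rail pix",((s[...,2]>18)&(s[...,2]<32)).sum())
        crop=cv2.resize(p[170:350,210:490],None,fx=2.8,fy=2.8,interpolation=cv2.INTER_CUBIC); cv2.imwrite("pics/b_top.png",crop[:,:,::-1])
    else:
        crop=cv2.resize(p[130:320,230:450],None,fx=3,fy=3,interpolation=cv2.INTER_CUBIC); cv2.imwrite("pics/b_scene.png",crop[:,:,::-1])
E
```

```text
top [392. 304.] 1950.0 18 (array([ 387.41630035, -201.89052008]), np.float64(62.46303465932367), np.float64(0.6790955171375408))
top [369. 235.] 822.5 18 (array([ 561.88954294, -143.5891529 ]), np.float64(41.196012883462664), np.float64(2.349359972596597))
top [533. 150.] 800.0 18 (array([ 780.20806358, -592.65138436]), np.float64(68.52450784754545), np.float64(29.748458250989735))
z worktop -0.07502780686518896
346 [667.39325706  22.97292968] [80.67104676 54.378802  ] [654.60817765  22.45532588  49.44382992]
353 [486.45920128  49.32158652] [53.83741574 51.40119673] [486.91793144  49.75671871  49.63826487]
rail pix 668
scene [226. 446.] 742.5 18 (array([1069.58632126,  232.97214005]), np.float64(47.28755640972805), np.float64(13.532606531282788))
scene [164. 451.] 699.5 18 (array([1145.06878927,  127.9238393 ]), np.float64(34.436864783475514), np.float64(10.38276434635124))
scene [255. 424.] 793.0 18 (array([983.22395545, 216.17087864]), np.float64(34.285476085771776), np.float64(6.68628396056681))
scene [ 53. 410.] 687.5 18 (array([1272.53640935,  -88.71947388]), np.float64(37.49389
[... 3634 characters left out ...]
786), np.float64(1.1119057759200963))
scene [316. 161.] 1181.0 18 (array([ 385.7701663 , -196.78317004]), np.float64(65.97212839447332), np.float64(3.558410314202486))
scene [130. 140.] 5427.0 18 (array([ 718.72941019, -705.31912982]), np.float64(163.13613384278813), np.float64(25.106207950324624))
scene [595.  14.] 400.5 18 (array([-917.59108106,   49.78864466]), np.float64(77.72325813249044), np.float64(29.571942809299838))
scene [272.   7.] 597.5 18 (array([ -67.19096581, -890.92758259]), np.float64(83.80450408255287), np.float64(22.717898609783884))
scene [22. 74.] 4379.5 18 (array([  707.70351113, -1289.9965358 ]), np.float64(294.9327447416104), np.float64(112.60714166820327))
z worktop
```

View pics/b_top.png

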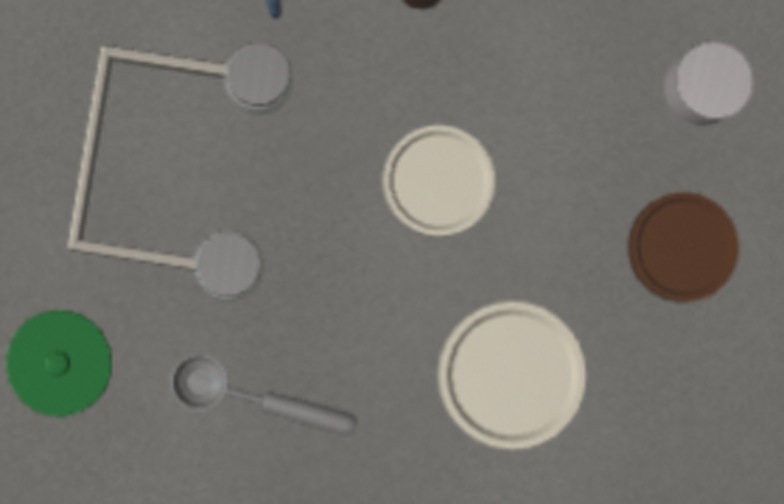

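View pics/b_scene.png

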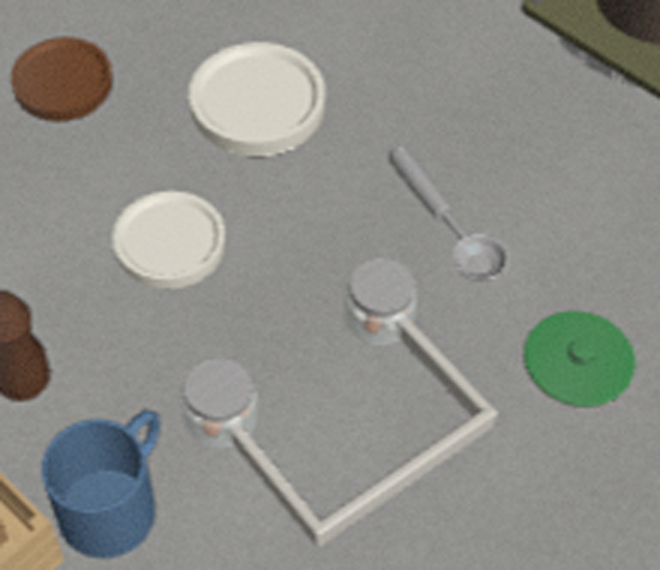

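The crops confirm it: the small cream saucer is upper centre, beside the larger cream plate and the brown one. Next I refine the saucer and lid fits.

```bash
cat >> h.py <<'E'
def saucer(p,c,guess,win=45):
    """outer rim at z=18 from cream colour, near a world guess"""
    m=((p[...,0].astype(int)-p[...,2]>12)&(p[...,0]>110)).astype(np.uint8)*255
    g=proj([[guess[0],guess[1],18]],c)[0]; k=np.zeros_like(m); cv2.circle(k,tuple(int(v) for v in g),win,255,-1)
    cs=cv2.findContours(m&k,cv2.RETR_EXTERNAL,cv2.CHAIN_APPROX_NONE)[0]
    q=max(cs,key=cv2.contourArea); h=cv2.convexHull(q)
    # hull resampled evenly
    mm=np.zeros_like(m); cv2.fillPoly(mm,[h],255); q=cv2.findContours(mm,cv2.RETR_EXTERNAL,cv2.CHAIN_APPROX_NONE)[0][0]
    return q
def lidfit(W,g):
    s=(np.hypot(W[...,0]-g[0],W[...,1]-g[1])<36)&(abs(W[...,2]-50)<5)
    s=cv2.morphologyEx(s.astype(np.uint8),cv2.MORPH_OPEN,np.ones((3,3)))
    q=max(cv2.findContours(s,cv2.RETR_EXTERNAL,cv2.CHAIN_APPROX_NONE)[0],key=cv2.contourArea)
    return q
E
python3 - <<'E'
from h import *
for n in ("top","scene"):
    p,d=eyes.grab_frame(n); c=eyes.calibration(n); W=cloud(d,c)
    q=saucer(p,c,(563,-137),45 if n=="top" else 30); 
    print(n,"saucer",circ(cast(q,c,18)), q.mean((0,1)))
    L=circ(cast(lidfit(W,(487,50)),c,50)); R=circ(cast(lidfit(W,(655,22)),c,50)); print("L",L,"R",R)
    x=np.array([L[0][1]-R[0][1],-(L[0][0]-R[0][0])]); print("D",np.hypot(*x)," ang",np.degrees(np.arctan2(x[1],x[0])),"mid",(L[0]+R[0])/2)
    # other objects' heights near path
    s=W[(abs(W[...,0]-570)<140)&(W[...,1]>-300)&(W[...,1]<200)&(W[...,2]>60)]
    print("tall near:",s.min(0) if len(s) else None, s.max(0) if len(s) else None)
    for z in (26,):
        s=(abs(W[...,2]-26)<4)&(abs(W[...,0]-580)<110)&(W[...,1]>70)&(W[...,1]<200); P=W[s]; 
        # org-frame
        mid=(L[0]+R[0])/2; ex=x/np.hypot(*x); ey=np.array([-ex[1],ex[0]]); r=np.c_[(P[:,:2]-mid)@ex,(P[:,:2]-mid)@ey]; b=r[abs(r[:,1])<70]; print("rail x med",np.median(b[:,0]) ,len(b))
        sl=r[(r[:,0]>40)&(r[:,0]<130)]; print("walls y",np.median(sl[sl[:,1]>0,1]),np.median(sl[sl[:,1]<0,1]))
E
```

```text
top saucer (array([ 562.2922869 , -137.92652235]), np.float64(49.98995582291543), np.float64(0.9544138352947488)) [366.03571429 234.02678571]
L (array([485.07586173,  50.45939156]), np.float64(21.382904372793803), np.float64(5.283872369035306)) R (array([654.2720059 ,  24.34528798]), np.float64(21.19682091027369), np.float64(5.33548352219544))
D 171.1995373965595  ang 81.22607610690945 mid [569.67393382  37.40233977]
tall near: None None
rail x med 138.61142833343325 177
walls y 86.54942255743538 -89.20204628939331
scene saucer (array([ 565.8409103 , -130.25996414]), np.float64(51.440118201006484), np.float64(1.8249713791039046)) [286.13402062 209.34020619]
L (array([488.42003164,  56.10170004]), np.float64(26.659720023158453), np.float64(1.3286161337371898)) R (array([655.59346646,  28.80341199]), np.float64(26.578227084237344), np.float64(1.179938728280225))
D 169.38758466786462  ang 80.72584054655849 mid [572.00674905  42.45255602]
tall near: None None
rail x med 139.1623940312077 205
walls y 88.36048194008293 -87.24354355078091
```

Run:
```python
from h import *
c=eyes.calibration("wrist"); print("cam",-c["R"].T@c["t"], get_state()["position"])
for deg in (-99,81):
    for pos in ((555,-230,230),(560,-190,20),(572,60,20),(575,100,20)):
        q=ik(pos,[np.pi,0,np.radians(deg)]); print(deg,pos,None if q is None else np.round(q,2))
```

```text
cam [140.2349675  639.36574639 373.97137593] [207.39373104 615.88854526 250.00863474]
-99 (555, -230, 230) [-0.48  0.03  1.78 -0.    1.33  2.82]
-99 (560, -190, 20) [-0.42  0.25  1.93 -0.    0.96  2.88]
-99 (572, 60, 20) None
-99 (575, 100, 20) [ 0.08  0.23  1.95 -0.    0.96 -2.9 ]
81 (555, -230, 230) [-0.48  0.03  1.78  0.    1.33 -0.33]
81 (560, -190, 20) [-0.42  0.25  1.93 -0.    0.96 -0.26]
81 (572, 60, 20) [ 0.01  0.22  1.97 -0.    0.96  0.17]
81 (575, 100, 20) [ 0.08  0.23  1.95 -0.    0.96  0.24]
```

Run:
```python
from h import *
robot.goto([560,-80,330],[np.pi,0,np.radians(81)])
c=eyes.calibration("wrist"); p,d=eyes.grab_frame("wrist")
cv2.imwrite("pics/c_wrist.png",p[:,:,::-1]); np.savez("c.npz",p=p,d=d,**c)
print(get_state()["clock"],get_state()["position"])
W=cloud(d,c)
try:
  q=saucer(p,c,(562,-138),80); print("saucer",circ(cast(q,c,18)),q.mean((0,1)))
except Exception as e: print(e)
for g in ((487,50),(655,24)):
    try: q=lidfit(W,g); print("lid",circ(cast(q,c,50)),q.mean((0,1)))
    except Exception as e: print(e)
```

```text
3.1667 [560.0963158  -79.33645901 329.86383731]
saucer (array([ 560.93852386, -134.8472926 ]), np.float64(51.00535133057144), np.float64(0.8408734360083144)) [336.0375     233.86666667]
lid (array([486.06332833,  52.54267358]), np.float64(27.26381615732067), np.float64(0.5475063763474735)) [231.67058824  73.44117647]
lid (array([652.72887674,  25.55612391]), np.float64(27.487164339275076), np.float64(0.3911239642921382)) [405.17261905  73.50595238]
```

View pics/c_wrist.png

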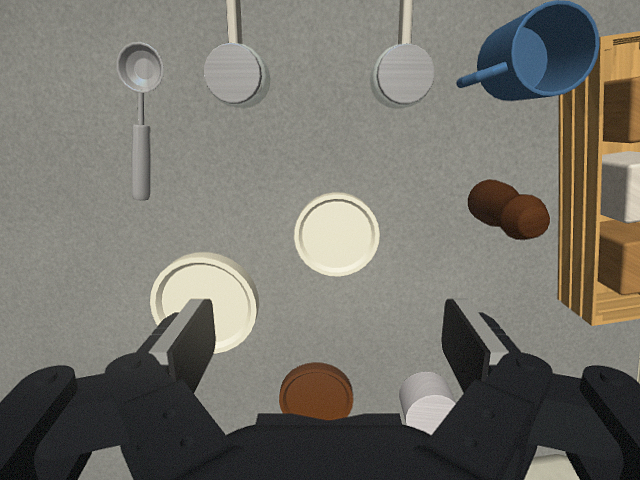

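```bash
cat >> h.py <<'E'
TH=np.radians(80.8); MID=np.array([569.8,38.7]); EX=np.array([np.cos(TH),np.sin(TH)]); EY=np.array([-EX[1],EX[0]])
def o2w(x,y,z): return [*(MID+x*EX+y*EY),z]
def w2o(P): r=np.asarray(P)[:2]-MID; return np.array([r@EX,r@EY])
ORI=[np.pi,0,TH]
E
python3 - <<'E'
from h import *
print("saucer org",w2o([561.5,-136]))
robot.goto(o2w(-240,-19.8,80),ORI)
print(get_state()["clock"],get_state()["position"])
robot.servo_line(o2w(-240,-19.8,32),feed=80)
print(get_state()["contact_force"])
print(robot.servo_line(o2w(-240,-19.8,4),feed=25,contact_N=4))
s=get_state(); print(s["clock"],s["position"],s["contact_force"])
robot.servo_line(o2w(-240,-19.8,s["position"][2]+4),feed=40)
s=get_state(); print(s["clock"],s["position"],s["contact_force"],w2o(s["position"]))
c=eyes.calibration("wrist");p,d=eyes.grab_frame("wrist"); cv2.imwrite("pics/d_wrist.png",p[:,:,::-1])
p,d=eyes.grab_frame("scene"); cv2.imwrite("pics/d_scene.png",cv2.resize(p[80:320,180:480],None,fx=2.5,fy=2.5)[:,:,::-1])
E
```

```text
saucer org [-173.77971937  -19.73801249]
4.2417 [ 552.39560404 -201.55720655   81.77822037]
[0.27461374 0.7789574  0.34913714]
True
5.95 [ 550.73535982 -201.27890583    5.90031032] [-0.73953389  0.74777257  5.1162417 ]
6.225 [ 551.13043683 -201.44138006   10.07277885] [-0.02551215  0.03999709 -0.25004902] [-240.03717693  -19.9646862 ]
```

View pics/d_wrist.png

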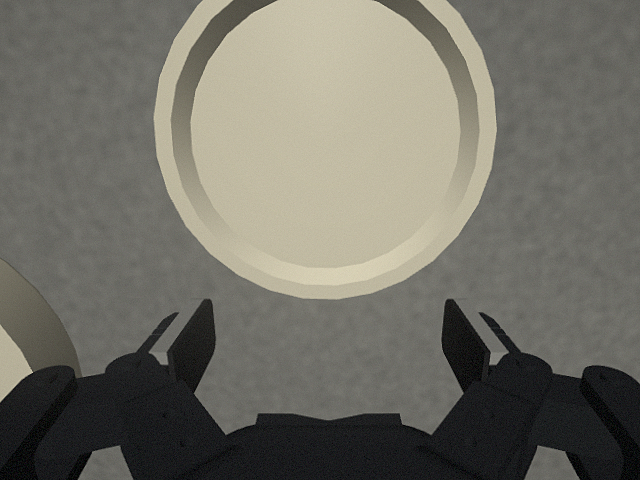

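View pics/d_scene.png

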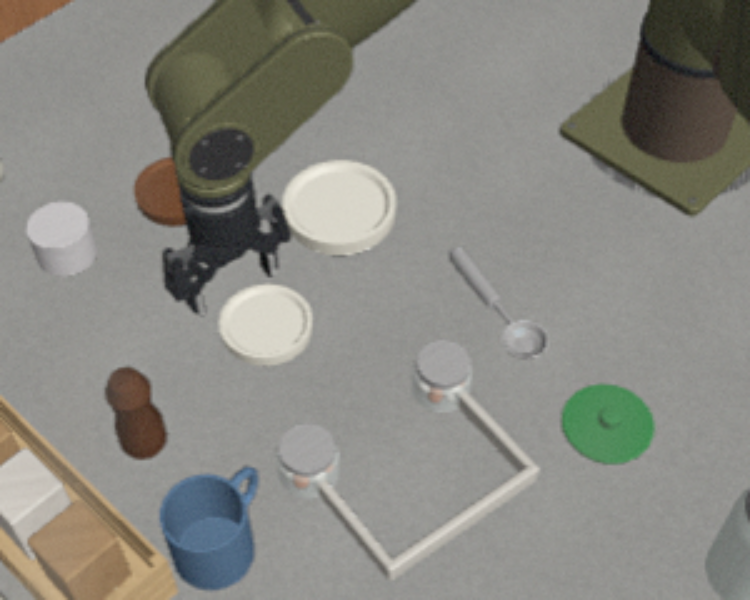

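Run:
```python
from h import *
robot.servo_line(o2w(-205,-19.8,10),feed=50)
for x,y in ((-110,0),(-85,0)):
    robot.servo_line(o2w(x,y,10),feed=50); s=get_state(); print(s["clock"],w2o(s["position"]),s["position"][2],s["contact_force"])
c=eyes.calibration("wrist");p,d=eyes.grab_frame("wrist"); cv2.imwrite("pics/e_wrist.png",p[:,:,::-1])
q=saucer(p,c,o2w(-48,0,0),260)
ok=(q[:,0,1]>3)&(q[:,0,1]<330)&(q[:,0,0]>3)&(q[:,0,0]<636)
k=circ(cast(q[ok],c,18)); print("wrist",w2o(k[0]),k)
for n in("top","scene"):
    c=eyes.calibration(n);p,d=eyes.grab_frame(n)
    cv2.imwrite(f"pics/e_{n}.png",cv2.resize(p[170:350,210:490] if n=="top" else p[100:320,200:480],None,fx=2.7,fy=2.7)[:,:,::-1])
```

```text
9.2667 [-1.10069613e+02 -2.34339042e-02] 9.997901438466313 [ 0.54950007 -1.68161542  0.97501296]
9.9167 [-84.38400847   0.2617665 ] 9.803130494598264 [ 0.73203108  0.64191991 -0.3487514 ]
wrist [-46.45842459   0.22573679] (array([562.14933892,  -7.12470466]), np.float64(50.0364807591415), np.float64(0.1171831747613578))
```

View pics/e_wrist.png

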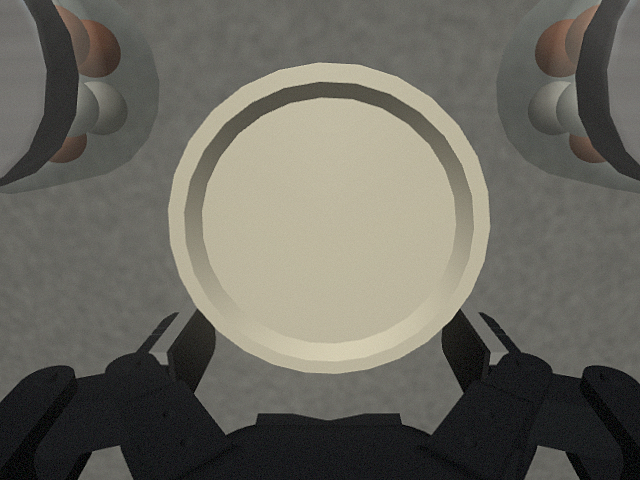

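View pics/e_scene.png

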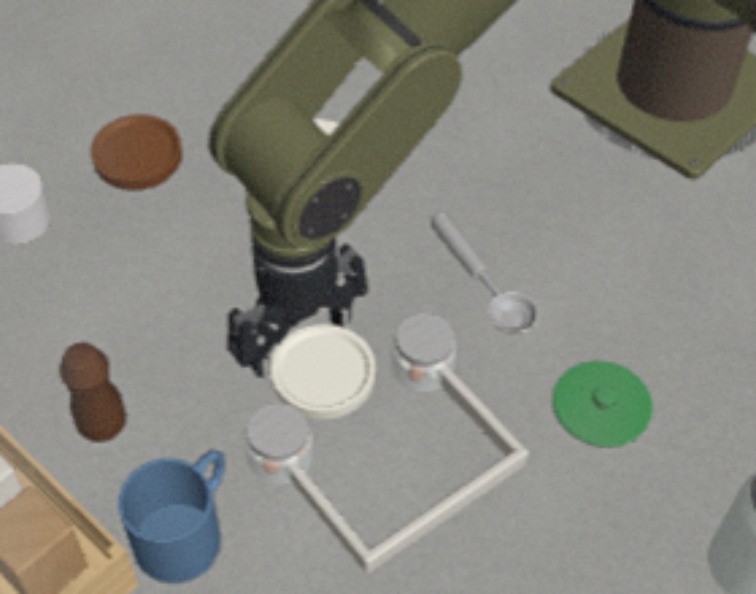

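View pics/e_top.png

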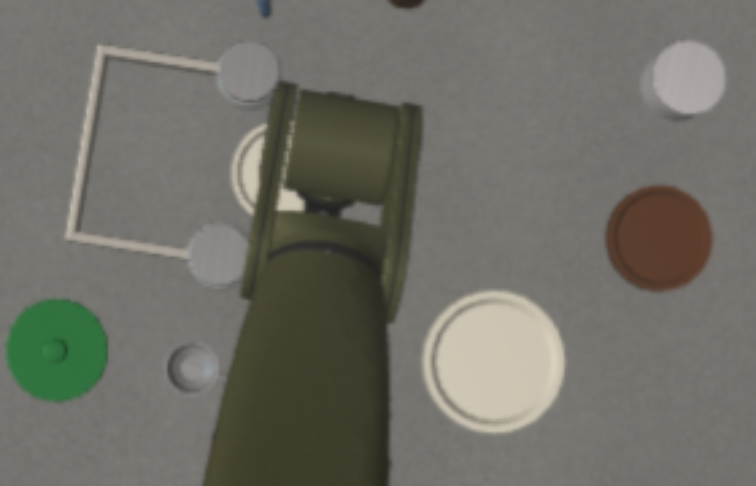

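Run:
```python
from h import *
print(robot.servo_line(o2w(-52,0,10),feed=40,contact_N=10)); s=get_state(); print(s["clock"],w2o(s["position"]),s["contact_force"])
robot.servo_line(o2w(-115,0,10),feed=100); robot.servo_line(o2w(-115,0,40),feed=80)
jaws.close_gripper(20)
s=get_state(); print(s["clock"],s["finger_gap"],w2o(s["position"]))
c=eyes.calibration("wrist");p,d=eyes.grab_frame("wrist"); cv2.imwrite("pics/f_wrist.png",p[:,:,::-1])
q=saucer(p,c,o2w(-14,0,0),200)
ok=(q[:,0,1]>3)&(q[:,0,1]<330)
k=circ(cast(q[ok],c,18)); print("wrist",w2o(k[0]),k)
c=eyes.calibration("scene");p,d=eyes.grab_frame("scene"); cv2.imwrite("pics/f_scene.png",cv2.resize(p[100:320,200:480],None,fx=2.7,fy=2.7)[:,:,::-1])
```

```text
False
11.0417 [-5.17979579e+01  2.47090010e-02] [-0.26291928  0.48208347 -0.12343134]
13.1167 -0.13514686956079094 [-1.15002366e+02 -1.55429941e-02]
wrist [-13.90330174   0.21350154] (array([567.3663685 ,  25.00968153]), np.float64(50.017889089708596), np.float64(0.15406503070919872))
```

View pics/f_wrist.png

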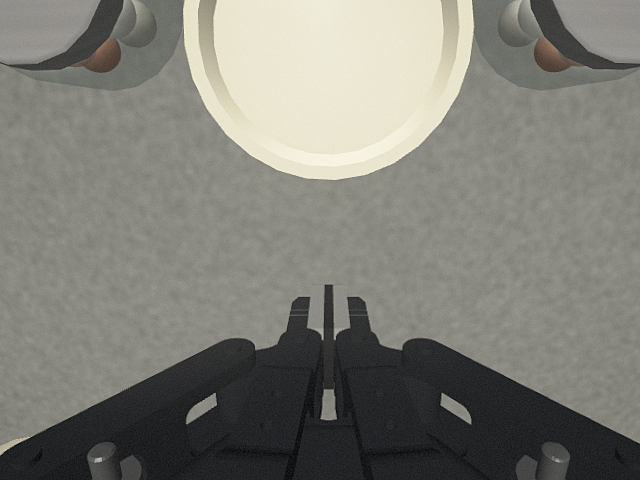

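View pics/f_scene.png

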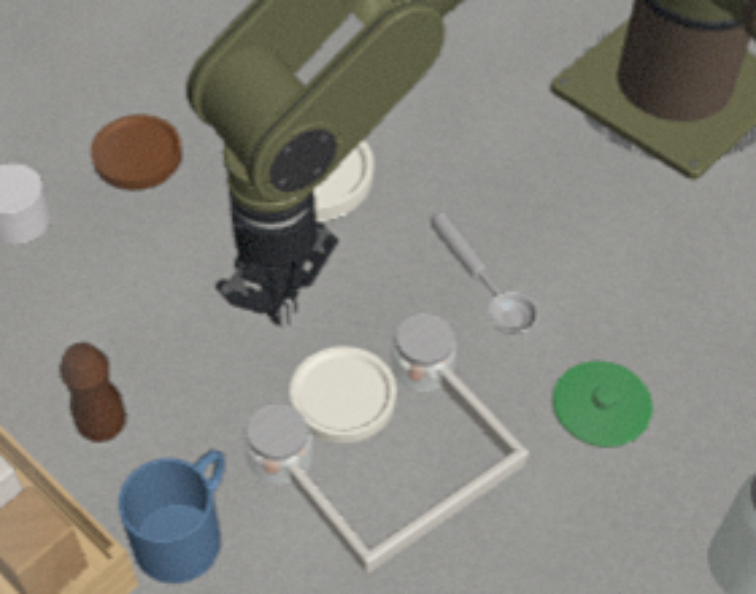

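Run:
```python
from h import *
robot.servo_line(o2w(-90,0.2,27),feed=80)
print(robot.servo_line(o2w(-78,0.2,27),feed=60,contact_N=5))
print(robot.servo_line(o2w(-30,0.2,27),feed=40,contact_N=8)); s=get_state(); print(s["clock"],w2o(s["position"]),s["position"][2],s["contact_force"])
c=eyes.calibration("wrist");p,d=eyes.grab_frame("wrist"); cv2.imwrite("pics/g_wrist.png",p[:,:,::-1])
q=saucer(p,c,o2w(31,0,0),240)
ok=(q[:,0,1]>3)&(q[:,0,1]<280)
k=circ(cast(q[ok],c,18)); print("wrist",w2o(k[0]),k)
c=eyes.calibration("scene");p,d=eyes.grab_frame("scene"); cv2.imwrite("pics/g_scene.png",cv2.resize(p[100:320,200:480],None,fx=2.7,fy=2.7)[:,:,::-1])
```

```text
False
False
15.4167 [-29.82119583   0.24020739] 26.935845628987554 [ 0.12672654  0.18732283 -0.98372417]
wrist [31.88806744  0.27290635] (array([574.62890634,  70.22150038]), np.float64(50.04975289173574), np.float64(0.12480605575691842))
```

View pics/g_wrist.png

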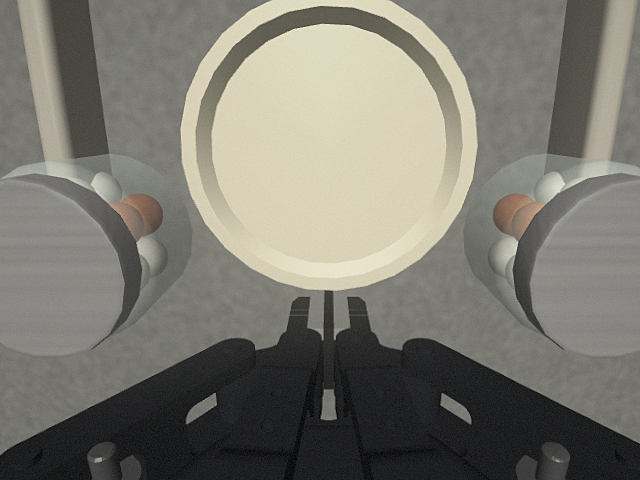

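View pics/g_scene.png

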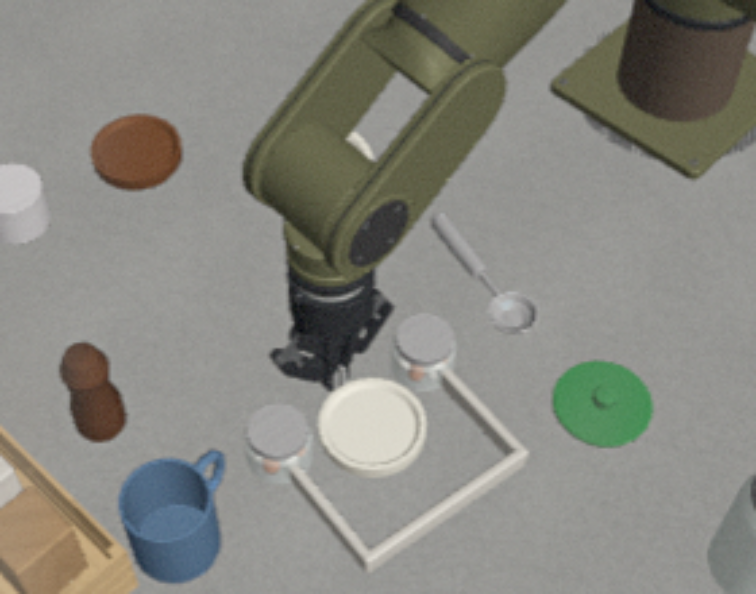

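Run:
```python
from h import *
robot.servo_line(o2w(-35,0.2,27),feed=60); robot.servo_line(o2w(-35,0.2,29),feed=40)
print(robot.servo_line(o2w(14,0.2,29),feed=40,contact_N=5)); s=get_state(); print(s["clock"],w2o(s["position"]),s["contact_force"])
if w2o(s["position"])[0]>10:
    print(robot.servo_line(o2w(30,0.2,29),feed=15,contact_N=4)); s=get_state(); print(s["clock"],w2o(s["position"]),s["contact_force"])
c=eyes.calibration("wrist");p,d=eyes.grab_frame("wrist"); cv2.imwrite("pics/h_wrist.png",p[:,:,::-1])
q=saucer(p,c,o2w(85,0,0),150)
ok=(q[:,0,1]>60)&(q[:,0,1]<280)
k=circ(cast(q[ok],c,18)); print("wrist",w2o(k[0]),k)
c=eyes.calibration("scene");p,d=eyes.grab_frame("scene"); cv2.imwrite("pics/h_scene.png",cv2.resize(p[100:320,200:480],None,fx=2.7,fy=2.7)[:,:,::-1])
```

```text
False
17.3917 [14.1351062   0.18366942] [ 0.52209022 -0.23350928  0.70166697]
True
18.1083 [23.93629278  0.36492818] [ 0.38323503 -0.74196442  1.30675782]
wrist [84.81194298  0.32582589] (array([583.03819962, 122.47303806]), np.float64(49.68993156581863), np.float64(0.4116642616436947))
```

View pics/h_wrist.png

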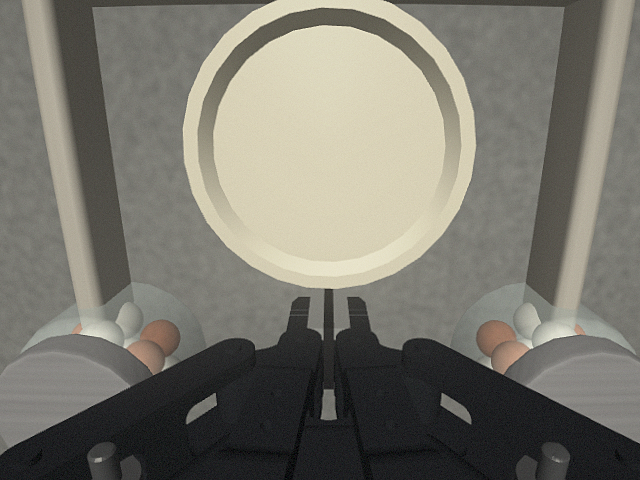

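View pics/h_scene.png

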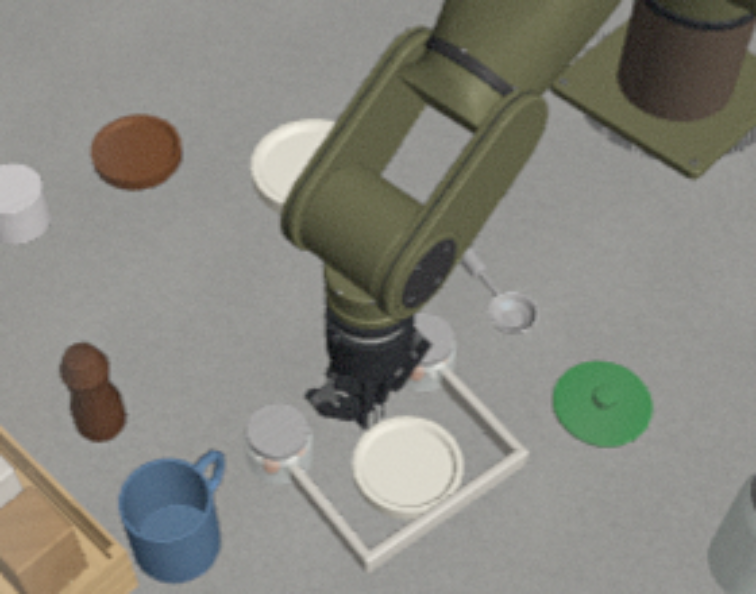

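Contact came at the predicted distance, with the saucer at x = 84.8 of 85. I'll nudge it once more gently, then retreat and check.

Run:
```python
from h import *
print(robot.servo_line(o2w(30,0.2,29),feed=12,contact_N=6)); s=get_state(); print(s["clock"],w2o(s["position"]),s["contact_force"])
robot.servo_line(o2w(-20,0.2,29),feed=70); robot.servo_line(o2w(-30,0.2,140),feed=120)
robot.servo_line(o2w(-30,0.2,230),feed=150)
c=eyes.calibration("wrist");p,d=eyes.grab_frame("wrist"); cv2.imwrite("pics/i_wrist.png",p[:,:,::-1])
q=saucer(p,c,o2w(85,0,0),85)
k=circ(cast(q,c,18)); print("wrist",w2o(k[0]),k)
robot.servo_line(o2w(-150,0.2,300),feed=200)
robot.goto([350,-330,300],ORI)
s=get_state(); print(s["clock"],s["contact_force"])
for n in("top","scene"):
    c=eyes.calibration(n);p,d=eyes.grab_frame(n)
    cv2.imwrite(f"pics/i_{n}.png",cv2.resize(p[110:350,200:490] if n=="top" else p[100:320,200:480],None,fx=2.7,fy=2.7)[:,:,::-1])
    q=cast(saucer(p,c,o2w(85,0,0),24),c,18); k=circ(q); print(n,w2o(k[0]),k[1:])
    if n=="top": W=cloud(d,c); s_=W[np.hypot(W[...,0]-k[0][0],W[...,1]-k[0][1])<48]; print("saucer z spread",np.percentile(s_[:,2],[5,50,95]))
```

```text
True
18.5083 [23.93096181  1.43796372] [ 0.55063554 -1.82630475  0.07824889]
wrist [85.1371906   0.14845757] (array([583.2652873 , 122.76574392]), np.float64(49.91171597169119), np.float64(0.7314128504737001))
23.1333 [-0.2994747   0.36722671  0.09387083]
top [88.64610244 -1.28132774] (np.float64(52.983953882156364), np.float64(3.032903478397389))
saucer z spread [ 6.42848982 12.74935681 20.05222309]
scene [89.25062572 -3.45791336] (np.float64(50.74866719549904), np.float64(1.5467020169349388))
```

View pics/i_wrist.png

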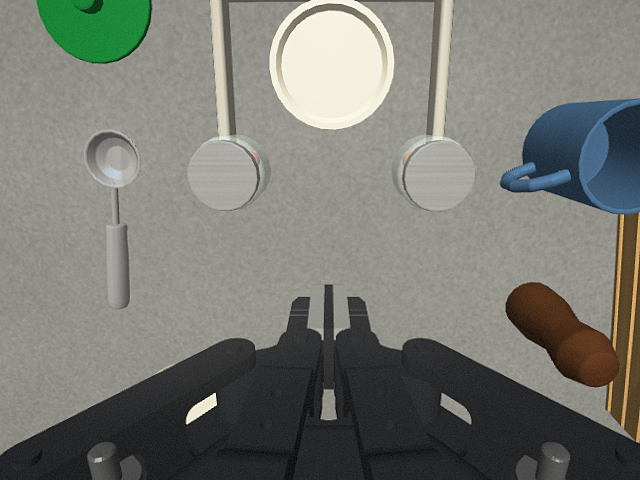

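View pics/i_top.png

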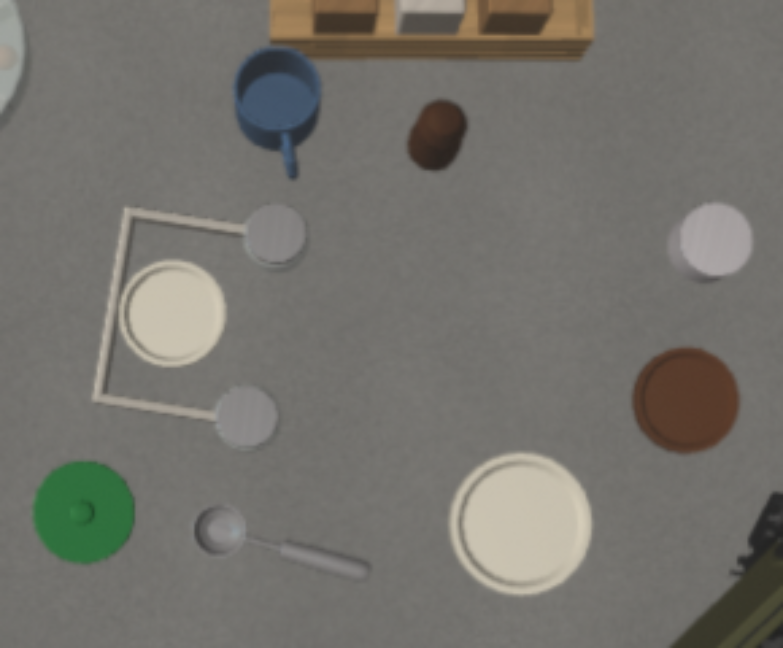

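View pics/i_scene.png

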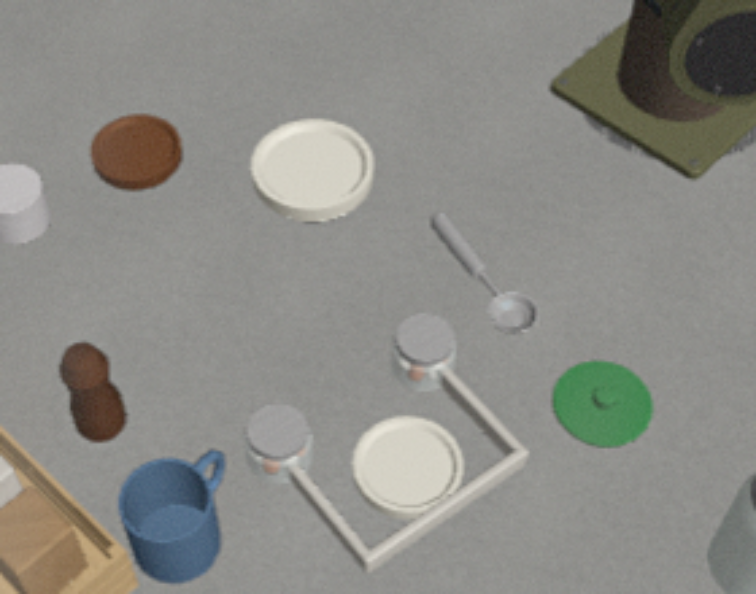

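The saucer lies flat at the rail, with its top-view centre near crop (173,313), and the other objects look unmoved. I'm handing it in.

Run:
```python
from h import *
robot.finish_job(); print(get_state()["clock"])
```

```text
the job is handed in; nothing more can be done
the job is handed in; nothing more can be done
```

The saucer is through the gap, resting against the organiser's back rail. I handed the job in at about 23 s on the robot clock, with the arm well clear.

**What I did:** I chose the smaller of the two cream saucers. The open fingertips cradled it up to the mouth of the gap, and the closed fingertips pushed it through to the rail. It stayed flat and did not appear to touch the jars. The forces I read while pushing stayed at a few newtons.

**Last checks:**
- **Position:** the wrist camera put the saucer's centre at x = 85.1 mm, y = 0.1 mm in the organiser's frame, against a target of x = 85 mm. A gentle second push stopped at the same point as the first.
- **Surroundings:** in the final top and scene pictures, everything else looks where it was. I compared by eye and did not measure.
- **Disagreement:** rough fits from the top and scene cameras gave x = 88.6 and 89.3 mm. The rail mixing into the colour mask and the saucer's visible side probably explain this, so I relied on the wrist view and the contact stops.

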